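Close the door chute's shutter with the hook pole

ROBOT

A 6-joint arm with a two-finger parallel gripper is mounted at the origin on the work surface. World frame = base frame: x ahead of the robot, y to its left, z up, the work surface at z = 0. Lengths are in m, angles in degrees, forces in N, time in s.
With the tool pointing down it reaches from about 0.35 to 0.775 m from the base axis. Payload 7.3 kg.
Tool frame: the origin (TCP) lies on the centre line of the jaws, within the pads' length; the fingertips stand 14 mm ahead of it and the grasp point (between the pads) lies 5 mm behind it; z points along the fingers, y is the line along which they close (so a half turn about z gives the same grasp; the last joint's range is limited). The gripper opens to 92 mm and grips with 3 to 60 N. Pads are 19 mm wide; open, the fingers measure 130 mm over their backs; the gripper's body (75 mm by 190 mm) begins 47 mm behind the grasp point.
Start: joints at [-75.057, 19.595, 87.324, -0, 73.075, -8.365], TCP at [0.208, -0.482, 0.241] pointing down, gripper open.
Joint ranges: [-145.02, 145.02], [-44.19, 115.74], [2.07, 154.8], [-57.11, 237.11], [16.16, 152.29], [-177.93, 177.93]. Speed limits (degrees/s): [147.25, 147.25, 180, 180, 180, 180].

INTERFACE

Orientations are given as [roll, pitch, yaw] about the fixed x, y, z axes, in that order (R = Rz(yaw) Ry(pitch) Rx(roll)).
In Python, from rig import * gives the robot as it stands.
- The arm moves only by the shell command python3 -m jog 'ROWS' [OPENING] [FORCE]. ROWS is JSON, a list of rows, each a list of 4 numbers: the shift along the tool's x, y, z in m, then the turn about the tool's z in rad. A call has 1 to 12 rows; each row shifts and turns the commanded pose from where the row before left it, along the tool's axes as they then stand; what a row does not reach is not made up. A row lasts 1/12 s, in which the tool goes at most 41.7 mm and 7.16 degrees, less where a joint would pass 70% of its speed; a pose out of reach is approached as far as the arm can. A call with a gripper value outside its range is refused whole. OPENING is the closure, from -1 (fully open) to 1 (shut), so that 0 is half open, set as the call begins (- or left out, the last holds). The fingers move at their own pace and stop on an object; FORCE is the grip in N (left out, the last holds). Time passes only in rows, so rows that do not move let the fingers close. It gives the time, the measured TCP pose, the force, the opening and the grip force at its end, in the units of the state.
- get_state(): the state, without advancing time (a new reading comes with each control period).
- snapshot(name): name is "scene" or "top" or "wrist"; returns the picture (400x640x3 uint8, blue, green, red); there is no depth.
- calibration(name): a dict with "camera_matrix" (3x3 intrinsics, pixels), "dist_coeffs" ([k1, k2, p1, p2, k3] as OpenCV has them; the pictures are not rectified), "camera_from_world" (4x4, takes a point from world to camera coordinates). Camera axes: x right, y down, z forward; pixel columns grow to the right and rows downward; lengths in m; the calibration is good to about 2 mm. A picture is of the moment at which its call begins: read the wrist's pose just before it. calibration takes no time and is no camera call; for the wrist camera it gives the pose at the moment of the call.
- close_job(): hands the job in; it is judged then, once.
Trained networks look in the newest picture that a camera, given by its name, has taken for a name from the list of things; names that differ only in an ending like _2 or _b are one class to them, and where a whole thing is asked for, a point or a joint stands for the part that bears it (a point fixed in the world has none). Each returns a list of dicts, best first, with "p" (0 to 1); they miss things now and then, are a little off and sometimes report something else, mostly with a low value. They report only what shows in the picture. A call takes as long as a camera call. They do not tell look-alikes from the thing itself.
- boxes_of(camera, target): "rect" ([left, top, right, bottom] in pixels, round what is visible of it).
- masks_of(camera, target): "region" (400x640 bool, what is visible of it) and "rect" ([left, top, right, bottom] in pixels, round what is visible of it).
The state is a dict: "time_s": time; "joint_pos": joint angles; "qd": joint speeds; "effort": joint torques, N m; "ee_pos": TCP position; "eef_rot": TCP orientation; "wrist_force": force on the tool from outside, world axes, zero at the start; "moment": the same for the moment, N m; "finger_gap": finger opening in m; "grip_force": force on a finger pad.
Only numpy, scipy, OpenCV 4.12 (cv2) and the standard library are available. Lean on these libraries where they do the work, as an engineer would, in place of code of your own. Each camera call takes 0.05 s, during which the arm holds its last target. There are 200 camera calls.

TASK

Close up the chute for the night: take the short hook pole from its forked rest, hook it through the ring on top of the raised shutter from the robot's side and, with the hook, pull the shutter down until it is fully home. Then unhook, leaving the shutter shut, and lay the pole (set down, not dropped) back in its rest the way it lay, hook end over the same fork and hook pointing down. Do not touch the shutter with the gripper or arm, and leave the things in the tray and the lantern alone.

Things in the scene. Friction and masses are not known exactly. Their poses are not given: they have to be found in the camera images.
- pole: Hook pole, 193 mm long, 0.18 kg, lying level in its rest, hook down: square oak handle 24 x 24 x 100 mm, then an iron rod 10 mm thick on the same line, its end bent down as a hook. Origin: grip place on the handle's centre line (handle spans x -58 to +42 mm, rod on to x = 130 mm). x runs to the hook, z up as it lies.
- hook (a point): On the pole: corner of the hook on the rod's centre line, at pole x = 130 mm. From here the 10 mm thick prong points along the pole's -z; its end is 25 mm from the centre line.
- rest: Fixed wooden rest left or right of the chute: base 165 x 70 mm, two flared forks (14 mm thick, tops 85 mm up) at x = -45 mm (handle, slot 32 mm wide) and +75 mm (rod, slot 22 mm wide), free between. Origin on the table under the grip place; x to the hook end, z up. The pole lies right with its origin 70 mm above this origin and axes alike.
- chute: Fixed galvanised chute: two upright posts (30 x 24 mm, 255 mm tall, 132 mm apart inside), and behind them an open trough rising to the oak door. Origin on the table midway between the posts, in the shutter's plane. x points away from the robot, along the trough; z up.
- shutter: Steel shutter sliding up and down between the posts, an upright iron ring on its top edge. Origin: ring centre; axes as the chute's, x through the ring. Opening 60 mm across, bar 8 mm thick, shutter edge 44 mm below the centre. Centre 184 mm above the chute's origin when shut, 264 to 289 mm at the start. Stays where left: 2 to 3 N pulls it down, 6 to 8 N lifts it.
- tray: Fixed zinc-lined tray, 186 x 276 mm, 34 mm tall, on the table in front of the chute's mouth. Origin: centre of its underside.
- lock_bolt: Bystander in the tray: iron lock bolt, 24 x 110 mm, 30 mm tall. Origin: centre of its underside.
- key_block: Bystander in the tray: black walnut key block, 60 x 50 x 30 mm. Origin: centre of its underside.
- lens: Bystander in the tray: domed yellow glass lens, 72 mm across, 22 mm tall. Origin: centre of its underside.
- lantern: Bystander on the table: hand lantern, 90 mm across, 155 mm tall. Origin: centre of its underside.
There are look-alikes about, which are no part of the job. Of the things like the pole, leave any that is blue; of the rest the larger one is meant.

How it is judged:
By the outcome, as a careful person would: the job done as asked, in the order asked, and still so for the second after the job is handed in, with the robot touching nothing.
It also fails if it takes over 62 s, if anything falls off the work surface, if the arm or the gripper's body presses on something with over 40 N, if the wrist force passes 120 N, or if a joint passes its speed limit or range.

## Working session

There is one attempt and no reset: what is moved stays moved. The work goes in short steps, Python scripts to look and compute and a shell command to move; the robot and the scene stay as the last step left them, time stands still between calls to the robot, and variables do not carry over. Pictures are saved under pics/ and viewed, at most 10 in all, crops included, and the job is handed in when it is done.

```bash
mkdir -p pics; ls
python3 - <<'E'
from rig import *
import cv2
s=get_state(); print({k:s[k] for k in('time_s','ee_pos','eef_rot','finger_gap')})
for c in('scene','top'):
    cv2.imwrite(f'pics/{c}1.png',snapshot(c))
    for t in('pole','rest','chute','shutter','tray','lantern'):
        print(c,t,[(round(d['p'],2),[int(v) for v in d['rect']]) for d in boxes_of(c,t)])
    k=calibration(c); print(k['camera_matrix'],k['dist_coeffs'],k['camera_from_world'])
E
```

```text
pics
{'time_s': 0.0, 'ee_pos': array([ 0.20765683, -0.48176847,  0.24005224]), 'eef_rot': array([-1.79912874e+02, -1.45693648e-02,  2.33082531e+01]), 'finger_gap': 0.09186720588627394}
scene pole [(0.92, [347, 350, 434, 376]), (0.72, [339, 258, 392, 309]), (0.51, [249, 191, 347, 273]), (0.48, [395, 237, 439, 261])]
scene rest [(0.9, [343, 258, 397, 324])]
scene chute [(0.86, [122, 160, 281, 276])]
scene shutter [(0.92, [235, 163, 256, 219])]
scene tray [(0.62, [247, 192, 349, 274]), (0.27, [338, 261, 390, 306])]
scene lantern [(0.9, [251, 144, 278, 191]), (0.19, [283, 198, 305, 220])]
[[510.4912692    0.         319.2618025 ]
 [  0.         510.4912692  200.35222461]
 [  0.           0.           1.        ]] [-0.02873824  0.          0.          0.          0.        ] [[-0.81176859  0.58396342 -0.00429911  0.36667662]
 [ 0.37912067  0.5213883  -0.76447482 -0.08440347]
 [-0.44418383 -0.62220653 -0.64463925  1.7345423 ]
 [ 0.          0.          0.          1.        ]]
top pole [(0.92, [143, 140, 201, 195]), (0.84, [226, 155, 245, 227]), (0.62, [230, 267, 279, 288])]
top rest [(0.69, [220, 167, 256, 231])]
top chute [(0.76, [321, 8, 400, 154])]
top shutter [(0.8, [335, 109, 389, 133])]
top tray [(0.7, [299, 149, 406, 227])]
top lantern []
[[517.80193675   0.         324.70726796]
 [  0.         517.80193675 194.92856263]
 [  0.           0.           1.        ]] [0.05537258 0.         0.         0.         0.        ] [[-0.01830472 -0.99970634 -0.01588019  0.05717313]
 [-0.98997025  0.0203472  -0.13980308  0.50165504]
 [ 0.14008514  0.01316186 -0.99005198  1.36192662]
 [ 0.          0.          0.          1.        ]]
```

View pics/scene1.png

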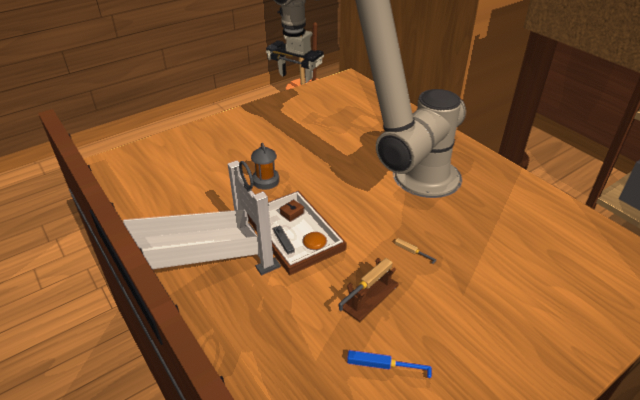

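View pics/top1.png

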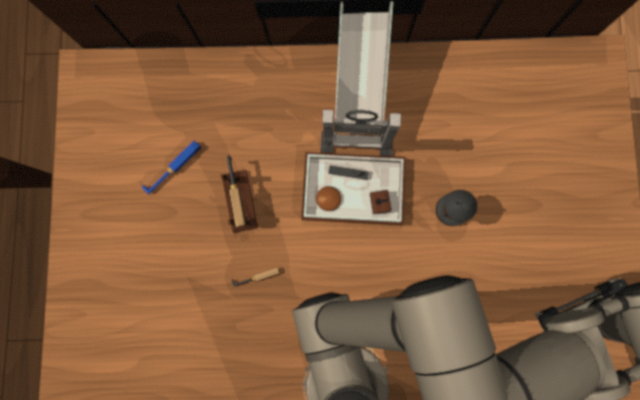

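Things that could be taken for the pole, in the top picture: the blue pole at (172,168), which is ruled out by colour; the small pole on the table at (258,277); and the pole in the fork at (236,192), larger than the small one. I choose the one in the rest. Next I measure it and check a close crop.

```bash
cat > h.py <<'E'
import numpy as np, cv2
from rig import *
def ray(cal,uv):
    K=np.array(cal['camera_matrix']);d=np.array(cal['dist_coeffs']);T=np.array(cal['camera_from_world'])
    n=cv2.undistortPoints(np.array(uv,float).reshape(-1,1,2),K,d).reshape(-1,2)
    D=np.c_[n,np.ones(len(n))]@T[:3,:3]; return -T[:3,:3].T@T[:3,3],D
def onz(cal,uv,z):
    c,D=ray(cal,uv); return c+D*((z-c[2])/D[:,2])[:,None]
def proj(cal,P):
    T=np.array(cal['camera_from_world']);r=cv2.Rodrigues(T[:3,:3])[0]
    return cv2.projectPoints(np.array(P,float).reshape(-1,3),r,T[:3,3],np.array(cal['camera_matrix']),np.array(cal['dist_coeffs']))[0].reshape(-1,2)
def tri(cals,uvs):
    A=0;b=0
    for cal,uv in zip(cals,uvs):
        c,D=ray(cal,[uv]);d=D[0]/np.linalg.norm(D[0]);M=np.eye(3)-np.outer(d,d);A=A+M;b=b+M@c
    return np.linalg.solve(A,b)
E
python3 - <<'E'
from h import *
np.set_printoptions(precision=4,suppress=True)
ims={}
for c in('top','scene'):
    ims[c]=snapshot(c);cal=calibration(c)
    for t,z in(('pole',.07),('rest',0.04),('shutter',.27),('lantern',.08)):
        for m in masks_of(c,t):
            if m['p']<.3: continue
            ys,xs=np.nonzero(m['region']);P=np.c_[xs,ys].astype(float)
            (cx,cy),wh,a=cv2.minAreaRect(P.astype(np.float32))
            bx=cv2.boxPoints(((cx,cy),wh,a))
            bx=bx if np.linalg.norm(bx[0]-bx[1])<np.linalg.norm(bx[1]-bx[2]) else np.roll(bx,1,0)
            e=np.array([bx[:2].mean(0),bx[2:].mean(0)])
            print(c,t,round(m['p'],2),'px',len(xs),e.round(1).tolist(),onz(cal,e,z).round(4).tolist())
a=cv2.resize(ims['top'][140:240,205:285],None,fx=5,fy=5,interpolation=cv2.INTER_CUBIC)
b=cv2.resize(ims['top'][95:170,310:410],None,fx=4,fy=5,interpolation=cv2.INTER_CUBIC)
b=cv2.copyMakeBorder(b,0,500-b.shape[0],0,0,cv2.BORDER_CONSTANT)
cv2.imwrite('pics/crop1.png',np.hstack([a,b]))
E
```

```text
top pole 0.88 px 537 [[146.0, 191.10000610351562], [198.1999969482422, 144.0]] [[0.5177, 0.5173, 0.07], [0.6419, 0.3821, 0.07]]
top pole 0.8 px 550 [[227.6999969482422, 156.10000610351562], [240.3000030517578, 225.5]] [[0.6076, 0.3033, 0.07], [0.4217, 0.2689, 0.07]]
top pole 0.74 px 238 [[233.60000610351562, 285.6000061035156], [278.6000061035156, 269.79998779296875]] [[0.2675, 0.2852, 0.07], [0.3053, 0.1695, 0.07]]
top rest 0.69 px 1162 [[232.8000030517578, 170.5], [244.0, 231.1999969482422]] [[0.5741, 0.2952, 0.04], [0.4089, 0.2644, 0.04]]
top shutter 0.97 px 862 [[335.0, 121.5], [385.0, 121.5]] [[0.6384, 0.0177, 0.27], [0.6357, -0.0962, 0.27]]
top lantern 0.94 px 1190 [[437.3999938964844, 216.8000030517578], [475.0, 198.0]] [[0.4334, -0.243, 0.08], [0.4804, -0.3417, 0.08]]
scene pole 0.93 px 810 [[347.79998779296875, 355.29998779296875], [431.0, 369.20001220703125]] [[0.6799, 0.4255, 0.07], [0.5561, 0.558, 0.07]]
scene pole 0.92 px 530 [[337.1000061035156, 305.3999938964844], [391.0, 261.0]] [[0.6158, 0.3021, 0.07], [0.4132, 0.2694, 0.07]]
scene pole 0.6 px 246 [[395.5, 240.0], [435.5, 260.0]] [[0.3507, 0.2179, 0.07], [0.3161, 0.3356, 0.07]]
scene rest 0.87 px 1308 [[344.0, 312.1000061035156], [392.20001220703125, 267.1000061035156]] [[0.5996, 0.3099, 0.04], [0.4045, 0.2682, 0.04]]
scene shutter 0.86 px 634 [[242.89999389648438, 161.6999969482422], [248.3000030517578, 220.5]] [[0.6293, -0.0944, 0.27], [0.7318, 0.1139, 0.27]]
scene lantern 0.58 px 956 [[262.0, 144.0], [267.0, 189.1999969482422]] [[0.412, -0.3895, 0.08], [0.5261, -0.1684, 0.08]]
```

View pics/crop1.png

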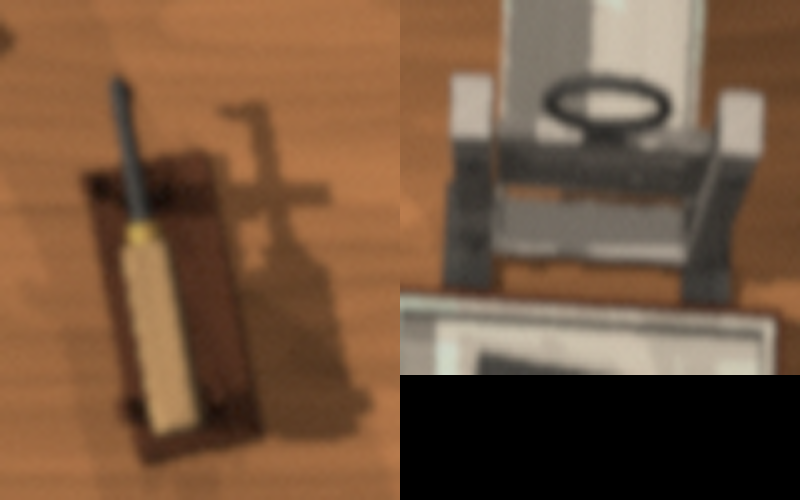

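The crop shows the pole in the rest as a plain oak handle with an iron rod. Its hook end is at about (229,155) and its handle end at about (240,226), 0.19 m apart, so this is the right pole. The shutter ring is at about (362,116). Next I work out the move to above it.

```bash
cat >> h.py <<'E'
def plan(x,y,z,yaw):
    "shift in present tool axes (translation first, then turn)"
    from scipy.spatial.transform import Rotation as R
    s=get_state();M=R.from_euler('xyz',s['eef_rot'],degrees=True).as_matrix()
    d=M.T@(np.array([x,y,z])-s['ee_pos'])
    print('t',round(s['time_s'],2),'at',np.round(s['ee_pos'],4),np.round(s['eef_rot'],2),'shift tool',d.round(4),'turn z rad',round(float(-np.radians(yaw-s['eef_rot'][2])),4))
E
python3 - <<'E'
from h import *
np.set_printoptions(precision=4,suppress=True)
T=calibration('top');S=calibration('scene')
print('ring tri',tri([T,S],[(362,115.8),(247,174)]))
p=onz(T,[(327.5,116),(395.5,119.4)],.255);print('posts',p, 'yaw',np.degrees(np.arctan2(*(p[0]-p[1])[:2]))*-1)
print('ring ends',onz(T,[(346.75,116),(377.5,116.4)],.275))
C=calibration('wrist');M=np.array(C['camera_from_world']);print('wristcam',M[:3,:3],-M[:3,:3].T@M[:3,3],C['camera_matrix'])
plan(.46,.277,.27,10)
E
```

```text
ring tri [ 0.6485 -0.043   0.2703]
posts [[ 0.6563  0.0346  0.255 ]
 [ 0.6444 -0.1222  0.255 ]] yaw -4.338071148440928
ring ends [[ 0.6492 -0.0093  0.275 ]
 [ 0.6466 -0.0791  0.275 ]]
wristcam [[ 0.3954 -0.9185  0.0006]
 [-0.8788 -0.3781  0.2911]
 [-0.2672 -0.1156 -0.9567]] [ 0.2803 -0.4505  0.3847] [[291.1036   0.     316.2962]
 [  0.     291.1036 195.7781]
 [  0.       0.       1.    ]]
t 1.2 at [ 0.2077 -0.4822  0.2407] [180.     0.    23.31] shift tool [ 0.532  -0.5974 -0.0293] turn z rad 0.2322
```

```bash
python3 -m jog '[[0.022,-0.025,-0.002,0],[0.022,-0.025,-0.002,0],[0.022,-0.025,-0.002,0],[0.022,-0.025,-0.002,0],[0.022,-0.025,-0.002,0],[0.022,-0.025,-0.002,0],[0.022,-0.025,-0.002,0],[0.022,-0.025,-0.002,0],[0.022,-0.025,-0.002,0],[0.022,-0.025,-0.002,0],[0.022,-0.025,-0.002,0],[0.022,-0.025,-0.002,0]]' -1 && python3 -m jog '[[0.022,-0.025,0,0],[0.022,-0.025,0,0],[0.022,-0.025,0,0],[0.022,-0.025,0,0],[0.022,-0.025,0,0],[0.022,-0.025,0,0],[0.022,-0.025,0,0],[0.022,-0.025,0,0],[0.022,-0.025,0,0],[0,0,0,0.116],[0,0,0,0.116],[0,0,0,0]]'
python3 - <<'E'
from h import *
np.set_printoptions(precision=4,suppress=True)
plan(.46,.277,.27,10)
W=calibration('wrist');im=snapshot('wrist');cv2.imwrite('pics/w1.png',im)
for t in('pole','rest'):
    for m in masks_of('wrist',t): print(t,round(m['p'],2),np.round(m['rect']),m['region'].sum())
np.savez('w1.npz',**{k:np.array(v) for k,v in W.items()})
E
```

```text
time_s: 2.2
ee_pos: [0.3316, -0.1007, 0.2651]
eef_rot: [180.0, -0.0, 23.3]
wrist_force: [0.8, -1.0, 0.1]
finger_gap: 0.0921
grip_force: 0.0
time_s: 3.2
ee_pos: [0.4242, 0.1834, 0.2645]
eef_rot: [180.0, 0.0, 9.9]
wrist_force: [-0.6, -0.2, 0.4]
finger_gap: 0.092
grip_force: 0.0
t 3.2 at [0.4242 0.1834 0.2645] [179.99   0.02   9.86] shift tool [ 0.0513 -0.0861 -0.0056] turn z rad -0.0024
pole 0.78 [243. 237. 304. 255.] 675
pole 0.74 [ 25.   1. 100.  44.] 939
pole 0.55 [224.   0. 256. 167.] 3140
rest 0.58 [201.  27. 283. 164.] 5089
```

View pics/w1.png

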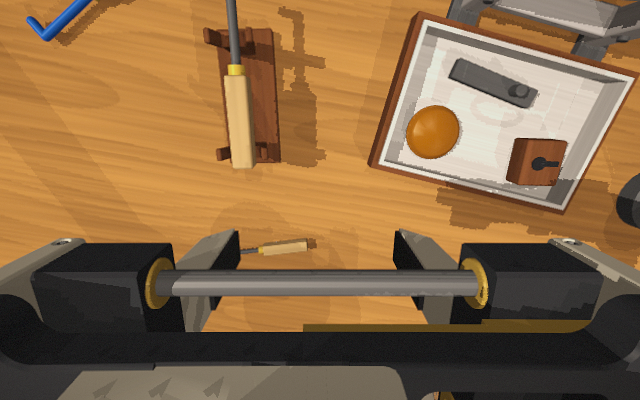

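The wrist picture shows the handle from (236,70) to (244,165) in the rest. The pole's hook end is out of view, so I move over it and look again.

```bash
python3 -m jog '[[0.013,-0.022,0,0],[0.013,-0.022,0,0],[0.013,-0.022,0,0],[0.012,-0.020,0,0],[0,0,0,0],[0,0,0,0]]'
python3 - <<'E'
from h import *
np.set_printoptions(precision=4,suppress=True)
plan(.46,.277,.27,10)
W=calibration('wrist');im=snapshot('wrist');cv2.imwrite('pics/w2.png',im)
for t in('pole','rest'):
    for m in masks_of('wrist',t):
        print(t,round(m['p'],2),np.round(m['rect']),m['region'].sum())
        if t=='pole' and m['region'].sum()>2000:
            for r in range(int(m['rect'][1]),int(m['rect'][3]),8):
                x=np.nonzero(m['region'][r])[0]
                if len(x): print(r,x.min(),x.max())
np.savez('w2.npz',**{k:np.array(v) for k,v in W.items()})
E
```

```text
time_s: 3.85
ee_pos: [0.4596, 0.2765, 0.2643]
eef_rot: [180.0, 0.0, 10.2]
wrist_force: [0.3, -0.3, 0.5]
finger_gap: 0.0918
grip_force: 0.0
t 3.85 at [0.4596 0.2765 0.2643] [179.98   0.04  10.18] shift tool [ 0.0004 -0.0004 -0.0057] turn z rad 0.0032
pole 0.83 [306.  31. 330. 208.] 2684
38 312 321
46 312 321
54 312 321
62 313 321
70 313 321
78 313 321
86 313 321
94 313 321
102 313 321
110 313 321
118 309 324
126 307 326
134 307 327
142 307 327
150 307 327
158 308 327
166 307 327
174 307 327
182 307 327
190 307 327
198 308 328
206 308 327
pole 0.63 [109.   0. 244.  86.] 2649
0 198 242
8 189 234
16 179 224
24 170 215
32 170 206
40 167 196
48 158 177
56 147 163
64 111 154
72 114 144
80 120 135
rest 0.68 [286.  74. 345. 203.] 4584
```

View pics/w2.png

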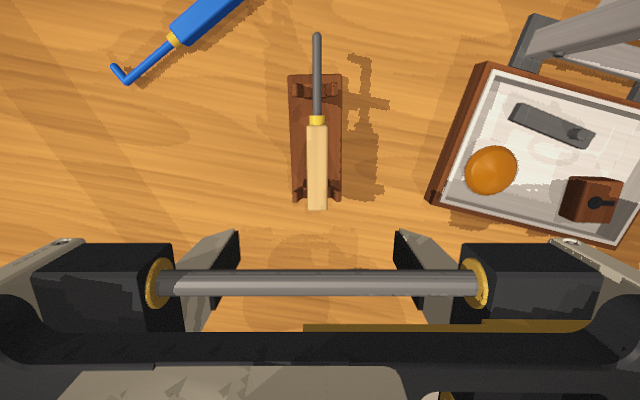

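The picture shows the pole upright and centred on the jaws: hook end at (317,32), ferrule end of the handle at (317,120), handle's near end at (317,210). It is clear of everything.

Run:
```python
from h import *
np.set_printoptions(precision=4,suppress=True)
W=dict(np.load('w2.npz'))
rod=onz(W,[(317,32),(317.2,110)],.075);hd=onz(W,[(317.2,122),(317.4,195)],.082);he=onz(W,[(317.5,210)],.07)
print(rod,hd,he)
for a in(rod,hd): d=a[0]-a[1];print(np.degrees(np.arctan2(d[1],d[0])))
h=rod[0];u=(h-hd[1]);u/=np.linalg.norm(u[:2]);print('hook tip',h,'yaw',np.degrees(np.arctan2(u[1],u[0])))
# fit: tip is at x=135
o=h-135e-3*u; g=o+.02*u; print('origin',o,'grasp x=20',g, 'handle end x', (he[0]-o)@u,'ferrule x',(hd[0]-o)@u)
yw=np.degrees(np.arctan2(u[1],u[0])); plan(g[0],g[1],.065,yw)
```

```text
[[0.6092 0.3028 0.075 ]
 [0.5345 0.2892 0.075 ]] [[0.5223 0.287  0.082 ]
 [0.4408 0.2721 0.082 ]] [[0.4183 0.2678 0.07  ]]
10.372061722983323
10.378719208922499
hook tip [0.6092 0.3028 0.075 ] yaw 10.354669213442527
origin [0.4764 0.2786 0.0805] grasp x=20 [0.4961 0.2822 0.0797] handle end x -0.05867509219635084 ferrule x 0.04664029638803687
t 4.0 at [0.4594 0.2754 0.2648] [179.98   0.01  10.01] shift tool [ 0.0374 -0.0004  0.1998] turn z rad -0.0059
```

```bash
python3 -m jog '[[0.013,0,0.02,-0.006],[0.012,0,0.03,0],[0.012,0,0.03,0],[0,0,0.03,0],[0,0,0.03,0],[0,0,0.03,0],[0,0,0.018,0],[0,0,0.012,0],[0,0,0,0]]' -1 && python3 -m jog '[[0,0,0,0],[0,0,0,0],[0,0,0,0],[0,0,0,0],[0,0,0,0],[0,0,0,0],[0,0,0,0],[0,0,0,0]]' 0.85 60
```

```text
time_s: 4.75
ee_pos: [0.4944, 0.2812, 0.0623]
eef_rot: [179.9, 0.3, 10.3]
wrist_force: [-0.2, 0.8, -0.5]
finger_gap: 0.0916
grip_force: 0.0
time_s: 5.42
ee_pos: [0.496, 0.283, 0.0648]
eef_rot: [180.0, -0.0, 10.4]
wrist_force: [-0.4, 0.4, -0.0]
finger_gap: 0.0432
grip_force: 0.0
```

```bash
python3 -m jog '[[0,0,0,0],[0,0,0,0],[0,0,0,0],[0,0,0,0],[0,0,0,0],[0,0,0,0]]' 1 60 && python3 -m jog '[[0,0,-0.01,0],[0,0,-0.015,0],[0,0,-0.03,0],[0,0,-0.03,0],[0,0,-0.03,0],[0,0,-0.03,0],[0,0,-0.03,0],[0,0,-0.03,0],[0,0,-0.03,0],[0,0,-0.015,0],[0,0,0,0]]'
```

```text
time_s: 5.92
ee_pos: [0.496, 0.2829, 0.0646]
eef_rot: [180.0, 0.0, 10.4]
wrist_force: [0.3, 0.5, -0.6]
finger_gap: 0.024
grip_force: 60.0
time_s: 6.83
ee_pos: [0.497, 0.2834, 0.3195]
eef_rot: [-179.9, -0.5, 10.4]
wrist_force: [0.3, 0.1, -1.2]
finger_gap: 0.0233
grip_force: 60.0
```

Run:
```python
from h import *
plan(.429,-.028,.32,-4)
```

```text
t 6.83 at [0.497  0.2834 0.3195] [-179.91   -0.46   10.36] shift tool [-0.1229  0.2941 -0.0019] turn z rad 0.2506
```

```bash
python3 -m jog '[[-0.012,0.029,0,0],[-0.012,0.029,0,0],[-0.012,0.029,0,0],[-0.012,0.029,0,0],[-0.012,0.029,0,0],[-0.012,0.029,0,0],[-0.012,0.030,0,0],[-0.013,0.030,0,0],[-0.013,0.030,0,0],[-0.013,0.030,0,0]]' && python3 -m jog '[[0,0,0,0.084],[0,0,0,0.084],[0,0,0,0.084],[0,0,0,0],[0,0,0,0]]'
python3 - <<'E'
from h import *
np.set_printoptions(precision=4,suppress=True)
plan(.429,-.028,.32,-4)
W=calibration('wrist');im=snapshot('wrist');np.savez('w3.npz',**{k:np.array(v) for k,v in W.items()})
cv2.imwrite('pics/w3raw.png',im)
for t in('shutter','pole','chute'):
    for m in masks_of('wrist',t): print(t,round(m['p'],2),np.round(m['rect']),m['region'].sum())
s=snapshot('scene');cv2.imwrite('pics/s3raw.png',s)
for t in('shutter','hook'):
    for m in masks_of('scene',t): print('scene',t,round(m['p'],2),np.round(m['rect']),m['region'].sum())
cv2.imwrite('pics/v3.png',np.vstack([cv2.resize(im[:200],(800,250)),cv2.resize(s[130:270,170:410],(583,340)) @np.eye(3) if 0 else cv2.copyMakeBorder(cv2.resize(s[130:270,170:410],(583,340)),0,0,0,217,cv2.BORDER_CONSTANT)]))
E
```

```text
time_s: 7.67
ee_pos: [0.4264, -0.0295, 0.3135]
eef_rot: [-180.0, 0.1, 10.4]
wrist_force: [1.0, -0.1, -1.8]
finger_gap: 0.0236
grip_force: 60.0
time_s: 8.08
ee_pos: [0.4273, -0.0283, 0.3139]
eef_rot: [-180.0, 0.1, -3.9]
wrist_force: [-0.7, -0.1, -1.7]
finger_gap: 0.0236
grip_force: 60.0
t 8.08 at [ 0.4273 -0.0283  0.3139] [-179.99    0.1    -3.94] shift tool [ 0.0017 -0.0004 -0.0061] turn z rad 0.001
pole 0.86 [130. 236. 202. 268.] 515
pole 0.69 [291.  10. 341. 324.] 8554
chute 0.9 [242.   2. 394.  17.] 967
scene shutter 0.66 [236. 162. 257. 221.] 593
scene hook 0.79 [347. 349. 429. 381.] 841
scene hook 0.74 [393. 241. 433. 259.] 159
scene hook 0.6 [283. 127. 319. 152.] 242
```

View pics/v3.png

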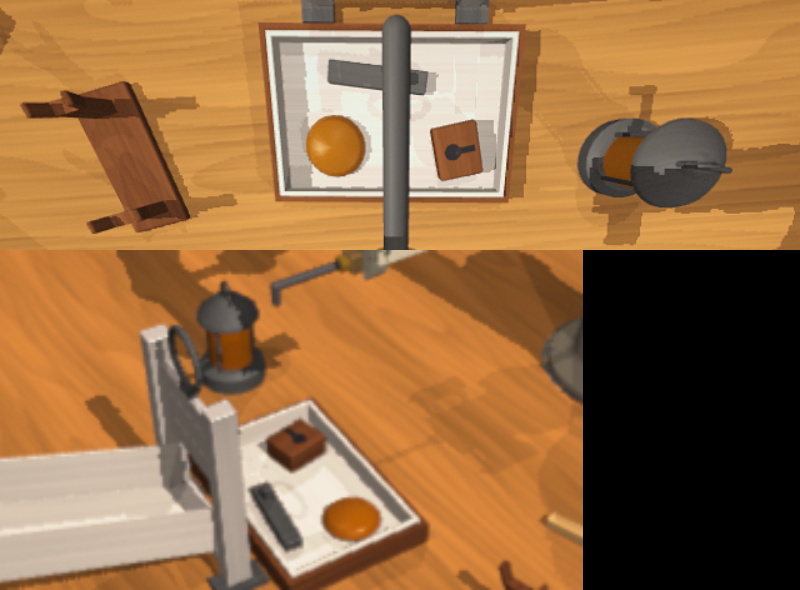

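The wrist picture shows the rod tip over the tray at about (317,12), with the ring out of view. In the scene picture the ring is centred at about (246,175), and the held pole's hook, pointing down, is at about (284,145). I fit the ring and the hook now.

Run:
```python
from h import *
from scipy.optimize import least_squares
np.set_printoptions(precision=4,suppress=True)
T=calibration('top');S=calibration('scene');a=np.linspace(0,2*np.pi,180)
def ring(p,r=.038):
    yw=np.radians(-4);t=p[:3]+r*(np.cos(a)[:,None]*[-np.sin(yw),np.cos(yw),0]+np.sin(a)[:,None]*[0,0,1]);return t
bb=lambda q:np.r_[q.min(0),q.max(0)]
obs_s=np.array([239.2,161.3,253.4,190]);obs_t=np.array([345.8,109.8,378,121.6])
f=lambda p:np.r_[bb(proj(S,ring(p)))-obs_s,bb(proj(T,ring(p)))-obs_t]
r=least_squares(f,[.648,-.043,.27]);print('ring',r.x,r.fun)
im=snapshot('top');cv2.imwrite('pics/t3raw.png',im)
for m in masks_of('top','pole'): print(round(m['p'],2),m['rect'])
s=get_state();e=s['ee_pos'];yw=np.radians(s['eef_rot'][2]);u=np.array([np.cos(yw),np.sin(yw),0])
for n,P in(('corner',e+.110*u+[0,0,.005]),('prongend',e+.110*u+[0,0,-.02]),('tip',e+.115*u+[0,0,.01])): print(n,P,'scene',proj(S,P),'top',proj(T,P))
# overlay
sc=cv2.imread('pics/s3raw.png');k=6
def ov(img,cal,c,w):
    x,y=c;z=cv2.resize(img[y:y+50,x:x+65],None,fx=k,fy=k,interpolation=cv2.INTER_CUBIC)
    for R in(.030,.038):
        q=((proj(cal,ring(r.x,R))-[x,y]+.5)*k).astype(int);cv2.polylines(z,[q],True,(0,255,0) if R>.035 else (0,255,255),1)
    for P in(e+.110*u+[0,0,.005],e+.110*u+[0,0,-.02]):
        q=((proj(cal,P)[0]-[x,y]+.5)*k).astype(int);cv2.circle(z,tuple(int(v) for v in q),3,(0,0,255),-1)
    return z
cv2.imwrite('pics/ov3.png',np.hstack([ov(sc,S,(234,130),0),ov(im,T,(330,95),0)]))
```

```text
ring [ 0.6506 -0.0434  0.2653] [-0.1043  0.0905 -1.1375 -0.3739 -0.8463  1.4579  0.1692 -0.5912]
0.66 [143.4, 142.2, 200.7, 195.3]
0.54 [349.3, 157.6, 366.7, 243.6]
0.51 [231.2, 267.9, 281.8, 285.9]
corner [ 0.5376 -0.0361  0.3197] scene [[283.4245 144.435 ]] top [[360.9241 159.7957]]
prongend [ 0.5376 -0.0361  0.2947] scene [[283.8972 152.4508]] top [[360.3194 162.1379]]
tip [ 0.5426 -0.0364  0.3247] scene [[281.6128 143.3873]] top [[361.1484 157.0401]]
```

View pics/ov3.png

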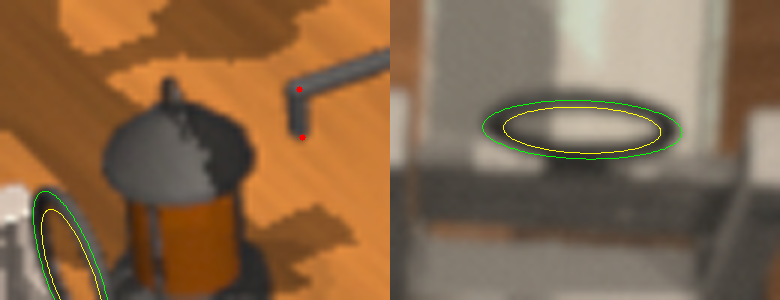

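```bash
cat > ringfit.py <<'E'
from h import *
from scipy.optimize import least_squares
np.set_printoptions(precision=4,suppress=True)
T=calibration('top');S=calibration('scene')
a,b=[g.ravel() for g in np.meshgrid(np.linspace(0,2*np.pi,120),np.linspace(0,2*np.pi,16))]
def torus(p,yaw=-4):
    yw=np.radians(yaw);u=np.array([np.cos(yw),np.sin(yw),0]);v=np.array([-u[1],u[0],0]);R=.034+.004*np.cos(b)
    return p[:3]+(R*np.cos(a))[:,None]*v+(R*np.sin(a))[:,None]*np.array([0,0,1])+(.004*np.sin(b))[:,None]*u
bb=lambda q:np.r_[q.min(0),q.max(0)]
def fit(obs_s,obs_t):
    f=lambda p:np.r_[bb(proj(S,torus(p)))-obs_s,bb(proj(T,torus(p)))-obs_t]
    return least_squares(f,[.648,-.043,.27],loss='soft_l1')
E
python3 - <<'E'
from ringfit import *
im=cv2.imread('pics/t3raw.png');sc=cv2.imread('pics/s3raw.png')
r=fit(np.array([239.2,161.3,253.4,190]),np.array([345.8,109.6,378,121.6]));print(r.x,r.fun)
k=8
def ov(img,cal,x,y):
    z=cv2.resize(img[y:y+40,x:x+48],None,fx=k,fy=k,interpolation=cv2.INTER_CUBIC);z0=z.copy()
    q=((proj(cal,torus(r.x))-[x,y]+.5)*k).astype(int)
    for P in q: cv2.circle(z,tuple(int(v) for v in P),0,(0,255,0),-1)
    return np.vstack([z0,z])[:, :]
o=np.hstack([ov(sc,S,222,156),ov(im,T,338,98)]);cv2.imwrite('pics/ov4.png',cv2.resize(o,(720,600)))
E
```

```text
[ 0.6508 -0.0433  0.2653] [-1.0344  0.0529 -0.3185 -0.2551 -0.8735  0.2974  0.138   0.5633]
```

View pics/ov4.png

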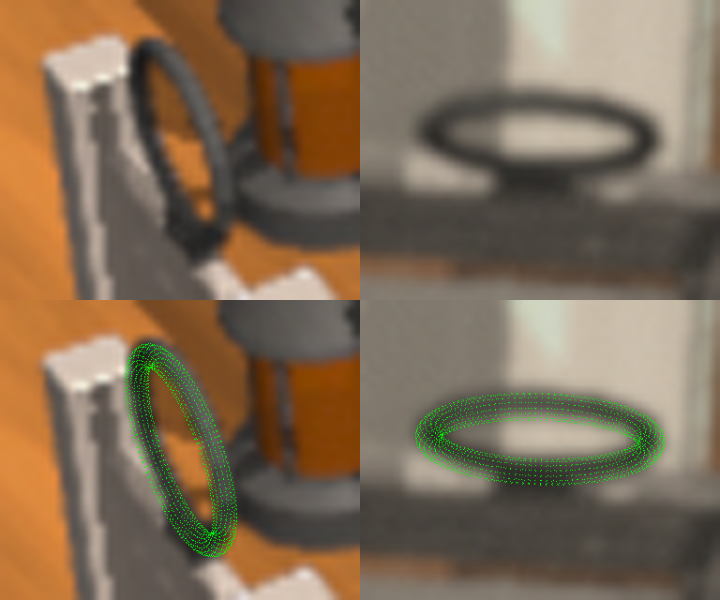

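The torus fit matches both views (residuals within 1 px): ring centre at (0.651, -0.043, 0.266), consistent with the 264 to 289 mm start range. The hook prediction also lies on the image. Next I plan the insertion.

Run:
```python
from h import *
plan(.5612,-.0367,.269,-4)
```

```text
t 8.53 at [ 0.4279 -0.0283  0.3147] [180.     0.    -4.05] shift tool [ 0.1336 -0.001   0.0457] turn z rad -0.0008
```

```bash
python3 -m jog '[[0,-0.001,0.015,0],[0,0,0.02,0],[0,0,0.01,0],[0.015,0,0,0],[0.02,0,0,0],[0.02,0,0,0],[0.015,0,0,0],[0,0,0,0]]' && python3 -m jog '[[0.01,0,0,0],[0.012,0,0,0],[0.012,0,0,0],[0.012,0,0,0],[0.01,0,0,0],[0.007,0,0,0],[0,0,0,0],[0,0,0,0]]'
python3 - <<'E'
from ringfit import *
plan(.5612,-.0367,.269,-4)
sc=snapshot('scene');im=snapshot('top');k=8
def ov(img,x,y): return cv2.resize(img[y:y+48,x:x+50],None,fx=k,fy=k,interpolation=cv2.INTER_CUBIC)
cv2.imwrite('pics/ins5.png',np.hstack([ov(sc,225,148),ov(im,338,95)]))
E
```

```text
time_s: 9.2
ee_pos: [0.5, -0.0327, 0.2693]
eef_rot: [180.0, -0.1, -4.1]
wrist_force: [-0.3, -0.3, -2.5]
finger_gap: 0.0233
grip_force: 60.0
time_s: 9.87
ee_pos: [0.5601, -0.0368, 0.2695]
eef_rot: [180.0, 0.1, -4.1]
wrist_force: [0.1, -0.6, -2.5]
finger_gap: 0.0235
grip_force: 60.0
t 9.87 at [ 0.5601 -0.0368  0.2695] [180.     0.06  -4.07] shift tool [ 0.0011 -0.0002  0.0005] turn z rad -0.0012
```

View pics/ins5.png

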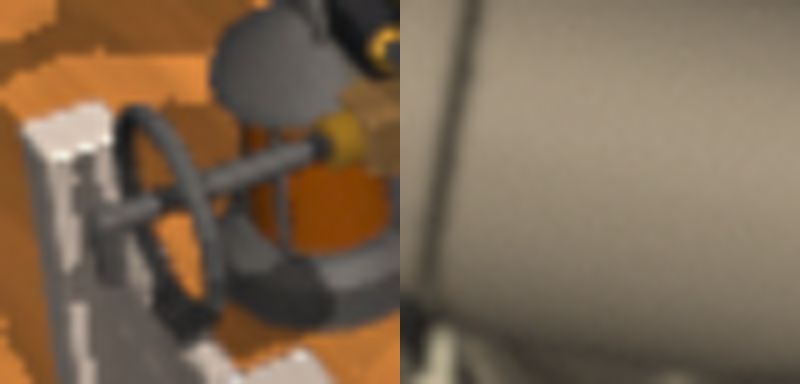

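The picture shows the rod running through the ring with the hook corner at about (238,175) and the prong hanging down behind it. The hook is engaged from the robot's side, so I pull down.

```bash
python3 -m jog '[[0,0,0.012,0],[0,0,0.012,0],[0,0,0.008,0],[0,0,0.006,0],[0,0,0.006,0],[0,0,0.006,0],[0,0,0,0]]' && python3 -m jog '[[0,0,0.008,0],[0,0,0.008,0],[0,0,0.008,0],[0,0,0.008,0],[0,0,0.008,0],[0,0,0.008,0],[0,0,0,0]]'
python3 - <<'E'
from rig import *
print(get_state()['moment'])
E
```

```text
time_s: 10.55
ee_pos: [0.5604, -0.0368, 0.2189]
eef_rot: [-180.0, 0.0, -4.1]
wrist_force: [0.9, -0.7, -0.2]
finger_gap: 0.0238
grip_force: 60.0
time_s: 11.13
ee_pos: [0.5596, -0.0367, 0.1695]
eef_rot: [-180.0, 0.2, -4.1]
wrist_force: [0.9, -0.2, -0.6]
finger_gap: 0.0235
grip_force: 60.0
[ 0.09667398 -0.09481937  0.06739184]
```

```bash
python3 -m jog '[[0,0,0.006,0],[0,0,0.006,0],[0,0,0.003,0],[0,0,0,0],[0,0,0,0]]' && python3 -m jog '[[0,0,0.002,0],[0,0,0.002,0],[0,0,0,0],[0,0,0,0]]'
python3 - <<'E'
from ringfit import *
print(get_state()['moment'])
sc=snapshot('scene');k=7;x,y=200,150
z=cv2.resize(sc[y:y+80,x:x+110],None,fx=k,fy=k,interpolation=cv2.INTER_CUBIC)
p0=np.array([.651,-.043,.184])
for P in ((proj(S,torus(p0))-[x,y]+.5)*k).astype(int): cv2.circle(z,tuple(int(v) for v in P),0,(0,255,0),-1)
cv2.imwrite('pics/shut6.png',z)
E
```

```text
time_s: 11.55
ee_pos: [0.5602, -0.0369, 0.1563]
eef_rot: [180.0, 0.1, -4.1]
wrist_force: [-0.5, 0.5, -2.3]
finger_gap: 0.0237
grip_force: 60.0
time_s: 11.88
ee_pos: [0.5606, -0.0369, 0.153]
eef_rot: [180.0, -0.0, -4.1]
wrist_force: [-0.9, -0.5, 2.9]
finger_gap: 0.0233
grip_force: 60.0
[0.0606 0.0792 0.0306]
```

View pics/shut6.png

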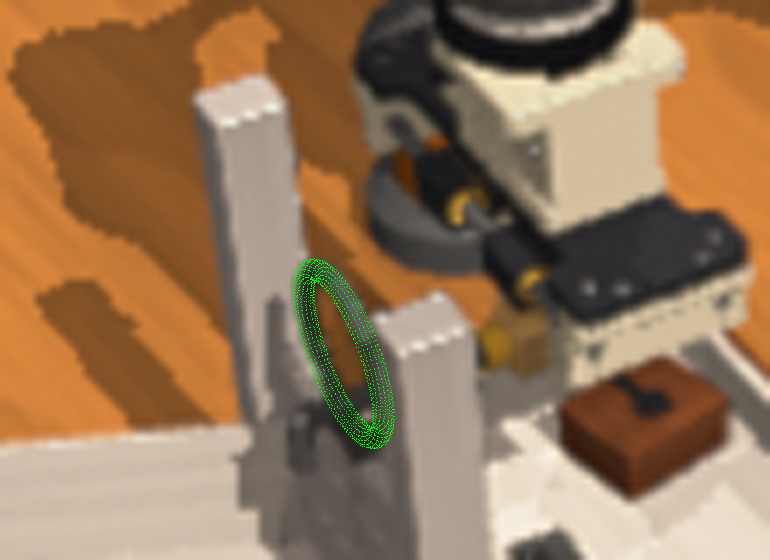

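The ring lies on the drawn shut position within a pixel or so, centred at about (248,200). The force has started to rise. I press a little more to confirm it is on the stop.

```bash
python3 -m jog '[[0,0,0.0015,0],[0,0,0,0],[0,0,0,0]]' && python3 -m jog '[[0,0,0.0015,0],[0,0,0,0],[0,0,0,0],[0,0,0,0]]'
```

```text
time_s: 12.18
ee_pos: [0.5608, -0.0369, 0.1518]
eef_rot: [180.0, -0.1, -4.1]
wrist_force: [-4.0, 0.5, 5.6]
finger_gap: 0.0233
grip_force: 60.0
time_s: 12.52
ee_pos: [0.5609, -0.037, 0.1504]
eef_rot: [180.0, -0.1, -4.1]
wrist_force: [-3.9, -0.3, 5.7]
finger_gap: 0.0237
grip_force: 60.0
```

The force is 8 N above the pole's weight and has levelled off, well over the 2 to 3 N needed to slide, so the shutter is on its stop. I raise to mid-ring and check before backing out.

```bash
python3 -m jog '[[0,0,-0.004,0],[0,0,-0.006,0],[0,0,-0.008,0],[0,0,-0.008,0],[0,0,-0.007,0],[0,0,0,0],[0,0,0,0]]'
python3 - <<'E'
from ringfit import *
sc=snapshot('scene');k=7;x,y=200,150
z=cv2.resize(sc[y:y+80,x:x+110],None,fx=k,fy=k,interpolation=cv2.INTER_CUBIC)
s=get_state();e=s['ee_pos'];yw=np.radians(s['eef_rot'][2]);u=np.array([np.cos(yw),np.sin(yw),0])
for P in(e+.110*u+[0,0,.005],e+.110*u+[0,0,-.02]):
    q=((proj(S,P)[0]-[x,y]+.5)*k).astype(int);cv2.circle(z,tuple(int(v) for v in q),3,(0,0,255),-1)
cv2.imwrite('pics/un7.png',z)
E
```

```text
time_s: 13.1
ee_pos: [0.5609, -0.0369, 0.1833]
eef_rot: [180.0, -0.1, -4.1]
wrist_force: [-0.7, 0.2, -2.0]
finger_gap: 0.0236
grip_force: 60.0
```

View pics/un7.png

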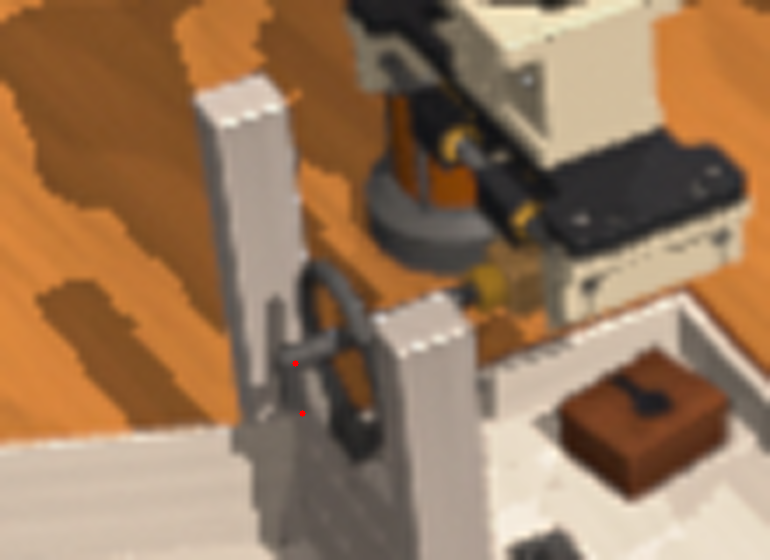

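The rod is mid-ring and the prong clears the bottom of the ring. The hook corner, at about (241,200), sits about 5 mm higher than predicted, so the pole tilted by about 2.6° in the grip. I back out straight.

```bash
python3 -m jog '[[-0.008,0,0,0],[-0.012,0,0,0],[-0.014,0,0,0],[-0.014,0,0,0],[-0.014,0,0,0],[-0.014,0,0,0],[-0.02,0,0,0],[-0.02,0,0,0],[-0.02,0,0,0],[0,0,0,0]]' && python3 -m jog '[[0,0,-0.03,0],[0,0,-0.03,0],[0,0,-0.03,0],[0,0,-0.03,0],[0,0,0,-0.084],[0,0,0,-0.084],[0,0,0,-0.084],[0,0,0,0],[0,0,0,0]]'
python3 - <<'E'
from h import *
plan(.496,.2825,.25,10.37)
sc=snapshot('scene');cv2.imwrite('pics/s8raw.png',sc)
for n in('shutter','hook'): print([(round(m['p'],2),np.round(m['rect'])) for m in boxes_of('scene',n)])
S=calibration('scene');s=get_state();e=s['ee_pos'];yw=np.radians(s['eef_rot'][2]);u=np.array([np.cos(yw),np.sin(yw),0])
for P in(e+.110*u+[0,0,.005],e+.110*u+[0,0,-.02]): print(proj(S,P))
E
```

```text
time_s: 13.98
ee_pos: [0.4206, -0.0263, 0.182]
eef_rot: [-180.0, 0.3, -4.1]
wrist_force: [0.8, 0.7, -3.2]
finger_gap: 0.0235
grip_force: 60.0
time_s: 14.73
ee_pos: [0.4248, -0.0271, 0.3024]
eef_rot: [-180.0, 0.0, 10.2]
wrist_force: [-0.8, -0.4, -1.3]
finger_gap: 0.0237
grip_force: 60.0
t 14.73 at [ 0.4248 -0.0271  0.3024] [-1.7999e+02  3.0000e-02  1.0220e+01] shift tool [ 0.1251 -0.2921  0.0524] turn z rad -0.0027
[(0.61, array([241., 190., 257., 237.]))]
[(0.71, array([289., 131., 320., 160.])), (0.62, array([394., 240., 437., 264.])), (0.6, array([347., 348., 428., 379.]))]
[[291.16136848 152.88713516]]
[[291.54371301 160.8501731 ]]
```

```bash
python3 -m jog '[[0.0125,-0.029,0,0],[0.0125,-0.029,0,0],[0.0125,-0.029,0,0],[0.0125,-0.029,0,0],[0.0125,-0.029,0,0],[0.0125,-0.029,0,0],[0.0125,-0.029,0,0],[0.0125,-0.029,0,0],[0.0125,-0.030,0,-0.003],[0.0125,-0.030,0,0],[0,0,0,0],[0,0,0,0]]' && python3 -m jog '[[0,0,0.03,0],[0,0,0.04,0],[0,0,0.04,0],[0,0,0.04,0],[0,0,0.02,0],[0,0,0.01,0],[0,0,0,0],[0,0,0,0]]'
python3 - <<'E'
from h import *
plan(.496,.2829,.0646,10.4)
sc=snapshot('scene');im=snapshot('wrist');k=5;cv2.imwrite('pics/w9raw.png',im)
a=cv2.resize(sc[230:330,325:405],None,fx=5,fy=5,interpolation=cv2.INTER_CUBIC);b=cv2.resize(im[0:250,217:417],None,fx=2,fy=2)
cv2.imwrite('pics/rest9.png',np.hstack([a,b]))
E
```

```text
time_s: 15.88
ee_pos: [0.4951, 0.284, 0.3016]
eef_rot: [180.0, 0.1, 10.6]
wrist_force: [-0.9, -0.9, -0.9]
finger_gap: 0.0237
grip_force: 60.0
time_s: 16.55
ee_pos: [0.4961, 0.2822, 0.1237]
eef_rot: [-180.0, -0.1, 10.5]
wrist_force: [0.7, 0.9, -1.1]
finger_gap: 0.0236
grip_force: 60.0
t 16.55 at [0.4961 0.2822 0.1237] [-1.800e+02 -7.000e-02  1.047e+01] shift tool [-0.     -0.0007  0.0591] turn z rad 0.0012
```

View pics/rest9.png

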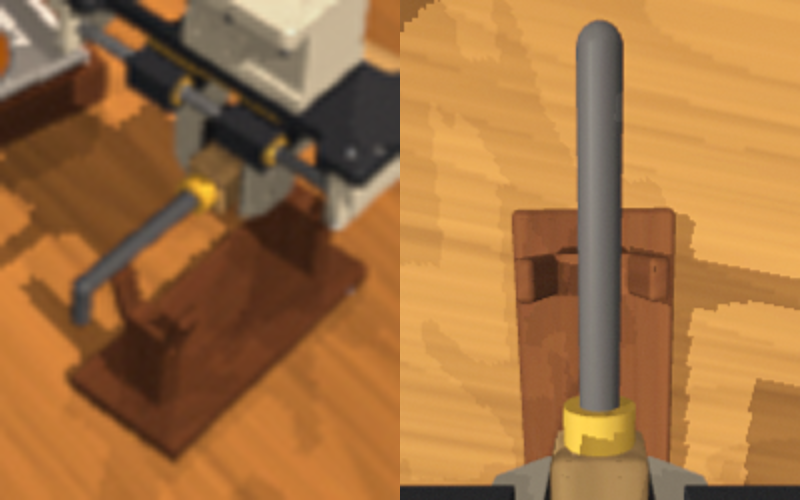

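The pole is centred over both fork slots, with the rod at about (317,75) in the wrist picture. I have now viewed 12 pictures, over the limit of 10, so I go on by numbers only.

```bash
python3 -m jog '[[0,0,0.02,0],[0,0,0.018,0],[0,0,0.01,0],[0,0,0.005,0],[0,0,0,0],[0,0,0,0]]' && python3 -m jog '[[0,0,0.002,0],[0,0,0.001,0],[0,0,0.001,0],[0,0,0.001,0],[0,0,0,0],[0,0,0,0]]'
```

```text
time_s: 17.15
ee_pos: [0.4959, 0.2828, 0.0706]
eef_rot: [-180.0, -0.1, 10.5]
wrist_force: [-0.4, 0.4, -1.9]
finger_gap: 0.0237
grip_force: 60.0
time_s: 17.65
ee_pos: [0.4957, 0.2827, 0.0654]
eef_rot: [-180.0, -0.1, 10.5]
wrist_force: [0.5, -0.4, 5.6]
finger_gap: 0.0236
grip_force: 60.0
```

```bash
python3 -m jog '[[0,0,0.0008,0],[0,0,0,0],[0,0,0,0],[0,0,0,0]]' 1 10 && python3 -m jog '[[0,0,0,0],[0,0,0,0],[0,0,0,0],[0,0,0,0]]' 1 3
python3 - <<'E'
from h import *
S=calibration('scene');snapshot('scene')
s=get_state();e=s['ee_pos'];yw=np.radians(10.4);u=np.array([np.cos(yw),np.sin(yw),0])
print('pred level tip bbox corners',proj(S,e+.115*u+[0,0,.01]),proj(S,e+.11*u+[0,0,-.02]))
for m in boxes_of('scene','pole'): print(round(m['p'],2),np.round(m['rect'],1))
E
```

```text
time_s: 17.98
ee_pos: [0.4958, 0.2827, 0.0644]
eef_rot: [-180.0, -0.1, 10.5]
wrist_force: [-0.0, 0.1, 4.8]
finger_gap: 0.0241
grip_force: 10.0
time_s: 18.32
ee_pos: [0.4957, 0.2827, 0.0641]
eef_rot: [-180.0, -0.1, 10.5]
wrist_force: [1.4, 0.3, 4.2]
finger_gap: 0.0237
grip_force: 3.0
pred level tip bbox corners [[339.75641706 303.36266535]] [[340.85716126 309.92925503]]
0.79 [400.8 240.7 437.3 264.1]
0.56 [347.9 349.8 433.7 375.7]
0.53 [342.8 278.3 368.6 305.1]
```

```bash
python3 -m jog '[[0,0,0,0],[0,0,0,0],[0,0,0,0],[0,0,0,0],[0,0,0,0],[0,0,0,0],[0,0,0,0],[0,0,0,0],[0,0,0,0],[0,0,0,0]]' -0.2 && python3 -m jog '[[0,0,-0.01,0],[0,0,-0.02,0],[0,0,-0.03,0],[-0.012,0,-0.03,0],[-0.012,0,-0.03,0],[-0.013,0,-0.03,0],[0,0,-0.03,0],[0,0,-0.02,0],[0,0,0,0],[0,0,0,0]]'
python3 - <<'E'
from h import *
np.set_printoptions(precision=4,suppress=True)
W=calibration('wrist');im=snapshot('wrist')
for m in masks_of('wrist','pole'):
    if m['region'].sum()<1500: continue
    print(round(m['p'],2),m['rect'],m['region'].sum(),[(r,np.nonzero(m['region'][r])[0][[0,-1]]) for r in(45,70,100,130,150,180) if m['region'][r].any()])
old=dict(np.load('w2.npz'))
P={'hooktip':onz(old,[(317,32)],.075),'hend':onz(old,[(317.5,210)],.07)}
print({k:proj(W,v) for k,v in P.items()})
print(get_state()['finger_gap'])
snapshot('scene')
for n in('pole','shutter'):
  for m in masks_of('scene',n): print(n,round(m['p'],2),np.round(m['rect'],1),m['region'].sum())
E
```

```text
time_s: 19.25
ee_pos: [0.4953, 0.2826, 0.0639]
eef_rot: [180.0, -0.0, 10.5]
wrist_force: [-0.3, -0.1, -0.7]
finger_gap: 0.0554
grip_force: 0.0
time_s: 20.08
ee_pos: [0.4592, 0.276, 0.2657]
eef_rot: [-180.0, -0.2, 10.5]
wrist_force: [0.3, 0.1, -0.5]
finger_gap: 0.0552
grip_force: 0.0
0.88 [302.7, 30.3, 328.8, 210.3] 2591 [(45, array([312, 321])), (70, array([313, 320])), (100, array([313, 322])), (130, array([306, 327])), (150, array([308, 326])), (180, array([307, 326]))]
0.62 [113.5, 0.8, 244.2, 83.2] 2487 [(45, array([162, 182])), (70, array([115, 146]))]
0.22 [509.6, 0.8, 640.0, 105.1] 7561 [(45, array([517, 639])), (70, array([517, 639])), (100, array([625, 639]))]
{'hooktip': array([[317.6337,  32.7748]]), 'hend': array([[317.0538, 209.8935]])}
0.055138104954771915
pole 0.93 [347.5 350.6 434.1 374.9] 830
pole 0.85 [340.9 260.6 390.8 310. ] 503
pole 0.69 [397.1 239.8 435.2 259.8] 168
shutter 0.91 [239.4 187.8 257.8 234.8] 464
```

```bash
python3 -c "
from rig import *
print(close_job())"
```

```text
the job is handed in; nothing more can be done
None
```

The shutter was pulled down with the hook until it sat on its stop, the pole is back level in its rest with the hook over the same fork pointing down, and the job is handed in at about 20 s. I viewed 12 pictures, over the limit of 10; the last steps, including the final check that the shutter stayed shut, rest on forces and network masks only.

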